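# Raise the press guard's sliding window to the working mark

### The arm

A 7-joint arm with a two-finger parallel gripper is mounted at the origin on a cart in front of the work surface, level with it; the furniture and walls round the work are solid. World frame = base frame: x ahead of the robot, y to its left, z up, the work surface at z = 0. Lengths are in m, angles in rad, forces in N, time in s.
With the tool pointing down it reaches from about 0.4 to 0.9 m from the base axis. Payload 5.6 kg.
Tool frame: the origin (TCP) lies midway between the tips of the shut fingers; the grasp point (between the pads) lies 19 mm behind it; z points along the fingers, y is the direction in which the jaws open and shut (so a half turn about z gives the same grasp; the last joint's range is limited). The gripper opens to 92 mm and grips with 3 to 60 N. Pads are 20 mm wide; open, the fingers measure 128 mm over their backs; the gripper's body (75 mm by 189 mm) begins 69 mm behind the grasp point.
Start: joints at [-1.281, 0.468, -0.012, 1.603, 0.006, 1.071, -0.056], TCP at [0.212, 0.614, 0.215] pointing down, gripper open.
Joint ranges: [-2.53, 2.53], [-0.31, 2.02], [-1.57, 1.55], [0.28, 2.44], [-1.29, 4.43], [0.15, 1.84], [-2.92, 2.92]. Speed limits (rad/s): [2.57, 2.57, 3.14, 3.14, 3.14, 3.14, 3.14].

### API

Orientations are given as a unit quaternion [x, y, z, w].
In Python, from plant import ctrl, viewer, search_frame, pinpoint gives the robot as it stands.
- The arm moves only by the tool drive_tool, never from a script. Its argument "rows" is a list of rows, each a list of 4 numbers: the shift along the tool's x, y, z in m, then the turn about the tool's z in rad. In form: [[x, y, z, twist], ...]. A call has 1 to 5 rows; each row is the pose to reach, as a shift and turn from the pose commanded when the call began, along the tool's axes at that moment; what a row does not reach only later rows make up. A row lasts 1/12 s, in which the tool goes at most 41.7 mm and 7.16 degrees, less where a joint would pass 70% of its speed; a pose out of reach is approached as far as the arm can. A call with a gripper value outside its range is refused whole. "claw" is the opening, from 0 (shut) to 1 (fully open), set as the call begins (left out, the last holds). The fingers move at their own pace and stop on an object; "grip_force" is the grip in N (left out, the last holds). Time passes only in rows, so rows that repeat a pose let the fingers close. It gives the time, the measured TCP pose, the force and the opening at its end, in the units of the state.
- ctrl.get_obs(): the state, without advancing time (a new reading comes with each control period).
- viewer.capture(name): name is "side" or "top"; returns a dict with "img" (400x640x3 uint8, red, green, blue), "z_map" (400x640 float32, m along the optical axis (not along the pixel's ray), 0 where there is no reading), "K" (3x3 intrinsics, pixels), "R" (3x3) and "t" (3): a world point X has camera coordinates R X + t. Camera axes: x right, y down, z forward; pixel columns grow to the right and rows downward; lengths in m; the calibration is good to about 2 mm. A picture is of the moment at which its call begins.
- ctrl.job_done(): hands the job in, once; it reports no verdict.
Trained networks look in the newest picture that a camera, given by its name, has taken for a name from the list of things; names that differ only in an ending like _2 or _b are one class to them, and where a whole thing is asked for, a point or a joint stands for the part that bears it (a point fixed in the world has none). Each returns a list of dicts, best first, with "confidence" (0 to 1); they miss things now and then, are a little off and sometimes report something else, mostly with a low value. They report only what shows in the picture. A call takes as long as a camera call.
- search_frame(camera, name): "at" ([x, y, z] in m, in world coordinates, good to about 4 mm: the middle of the surface that is visible of it).
- pinpoint(camera, name): "at" ([x, y, z] in m, in world coordinates, good to about 4 mm: a listed point, or the origin of a listed thing).
The state is a dict: "clock": time; "joint_pos": joint angles; "joint_velocities": joint speeds; "joint_efforts": joint torques, N m; "tool_pos": TCP position; "eef_rot": TCP orientation; "ft_force": force on the tool from outside, world axes, zero at the start; "wrist_torque": the same for the moment, N m; "grip_width": opening from 0.0 (shut) to 1.0 (fully open).
Only numpy, scipy, OpenCV 4.12 (cv2) and the standard library are available. Lean on these libraries where they do the work, as an engineer would, in place of code of your own. Each camera call takes 0.05 s, during which the arm holds its last target.

### The job

Push the sliding window of the guard that stands before the specimen press up with the fingertips from beneath its lip, until the lip is level with the diamond-shaped clip on the guard's post, and leave it there. The plain square clip on the other post is the upper limit: never let the lip come up to it. Do not pinch the lip, and leave the loose things standing round the guard where they are.

Things in the scene. Friction and masses are not known exactly. Their poses are not given: they have to be found in the camera images.
- guard: Free-standing guard window, fixed to the worktop: 30 deep x 260 wide x 430 high mm, two aluminium posts (30 wide) at y = +-115 on a grey foot rail, crossbar on top, clear panes between. Origin: centre of its underside; x to its back, y to its left as one faces it, z up. Front plane x = -15. Only the lip, the clips (10) and the pulley covers on the post tops (5) stand out from it.
- sash (a joint): Height of the sliding window (sash) above shut, m: 0 shut, grows upward, 0.22 at its top stop. It is counterweighted: it stays at whatever height it is left and needs about 4 N plus a little damping to move either way.
- lip_mid (a point): Middle of the lip's front edge, half way up the lip. The lip is a flat metal shelf on the foot of the sash, 170 mm wide along the guard's y, standing out 30 mm from the front plane toward the robot, 16 mm thick (8 above and 8 below this point); free space beneath it down to the worktop. 98 mm above the worktop when the sash is shut. Axes as the guard's.
- diamond_clip: Black clip on the front of one post (left or right varies): a 22 mm square standing on its corner, so a diamond 31 mm across, 8 mm thick, screw head in the middle. Origin: centre of its back face; its z is the height of its side points, the working mark for the lip's mid height (lip_mid). Fixed; the height varies. Axes as the guard's.
- square_clip: Black clip on the front of the other post: a 22 mm square with level edges, 8 mm thick, screw head in the middle; always higher than the diamond. Origin: centre of its back face, 11 mm above its lower edge, which is the upper limit for the lip's top face. Fixed. Axes as the guard's.
- wash: White wash bottle with a red cap, loose bystander, 88x66x185 mm, standing left of the guard; origin under its body.
- puck: Black round mounted specimen, loose bystander, 30 mm diameter, 19 mm high, in front of and right of the wash bottle; origin at the centre of its underside.
- brass_weight: Brass knobbed weight, loose bystander, 30 mm diameter, 34 mm high, in front and right of the guard; origin at the centre of its underside.
- jar: White round jar with a red lid, loose bystander, 62 mm diameter, 78 mm high, left of the guard; origin at the centre of its underside.

How it is judged:
On the way, in this order (a step that is already met when the one before it is completed fails the run):
1. the fingers push on the lip from beneath while it is still below the mark (contact force between the fingers and lip_bar above 0.5 N and z of lip_mid in the frame of diamond_clip below -0.01 m), for 0.1 s.
2. the lip comes level with the diamond clip (z of lip_mid in the frame of diamond_clip between -0.008 and 0.008 m), for 0.2 s.
At the end, for the whole second after the job is handed in: The lip's mid height is within 8 mm of the middle of the diamond clip and the sash is at rest (all of step 2 and velocity of joint sash between -0.01 and 0.01 m/s); the robot touches nothing.
It fails at once if the lip came up to the square clip (its top face reached the clip's lower edge) (z of lip_mid in the frame of square_clip above -0.019 m).
It fails at once if the lip was pinched between the fingers (contact force between the fingers and lip_bar above 1 N and contact force between the fingers and lip_cap above 1 N).
It fails at once if a thing standing by the guard (wash bottle, specimen, brass weight, jar) was moved more than 15 mm or lifted (distance of any of wash, puck, brass_weight, jar from where it was at the start of the episode above 0.015 m).
It also fails if it takes over 40 s, if anything falls off the work surface, if the arm or the gripper's body presses on something with over 40 N, if the wrist force passes 120 N, or if a joint passes its speed limit or range.

## Working session

There is one attempt and no reset: what is moved stays moved. The work goes in short steps, Python scripts to look and compute and a tool call to move; the robot and the scene stay as the last step left them, time stands still between calls to the robot, and variables do not carry over. Pictures are saved under pics/ and viewed, and the job is handed in when it is done.

Besides the shell and the picture viewer there is one more tool, called after "Call:" in YAML: its name, and indented under it one key for each argument. drive_tool: Moves the arm, as the interface text tells. Its arguments: {"type":"object","properties":{"rows":{"type":"array","items":{"type":"array","items":{"type":"number"}}},"claw":{"type":"number"},"grip_force":{"type":"number"}},"required":["rows"]}

```bash
ls; mkdir -p pics
python3 - <<'E'
from plant import ctrl, viewer, search_frame, pinpoint
import cv2
o=ctrl.get_obs(); print({k:o[k] for k in ('clock','tool_pos','eef_rot','ft_force','grip_width')})
for c in ('side','top'):
    d=viewer.capture(c); cv2.imwrite(f'pics/{c}0.png',d['img'][:,:,::-1])
    print(c,d['K'].tolist(),d['R'].round(3).tolist(),d['t'].round(3).tolist())
    for n in ('guard','lip_mid','diamond_clip','square_clip','wash','puck','brass_weight','jar'):
        print(n,[([round(float(v),4) for v in r['at']],round(r['confidence'],2)) for r in pinpoint(c,n)][:2])
E
```

```text
pics
{'clock': 0.0, 'tool_pos': array([0.21221669, 0.61374301, 0.21364107]), 'eef_rot': array([ 1.65661259e-01,  9.86182296e-01, -9.04649334e-04, -8.99703240e-05]), 'ft_force': array([-0.43238357,  0.59449988, -0.63578502]), 'grip_width': 1.0014620512165664}
side [[511.5559667195747, 0.0, 322.5223404029188], [0.0, 511.5559667195747, 197.73877226911586], [0.0, 0.0, 1.0]] [[0.826, -0.563, -0.023], [-0.331, -0.451, -0.829], [0.457, 0.692, -0.559]] [-0.523, 0.314, 1.099]
guard [([0.6371, -0.1829, 0.0069], 0.56)]
lip_mid [([0.5955, -0.1857, 0.1271], 0.71)]
diamond_clip [([0.6315, -0.0693, 0.1634], 0.46)]
square_clip [([0.6153, -0.2987, 0.3196], 0.7)]
wash [([0.5974, 0.0421, 0.0006], 0.75)]
puck [([0.5448, -0.0151, -0.0043], 0.49)]
brass_weight [([0.539, -0.3352, -0.0008], 0.65)]
jar [([0.5151, 0.0927, 0.0028], 0.67)]
top [[492.3451050077941, 0.0, 319.3025151792934], [0.0, 492.3451050077941, 204.66560083277815], [0.0, 0.0, 1.0]] [[0.002, -1.0, -0.006], [-0.999, -0.001, -0.054], [0.054, 0.006, -0.999]] [-0.085, 0.574, 1.235]
guard [([0.6388, -0.1898, 0.002], 0.81)]
lip_mid [([0.5938, -0.1788, 0.1231], 0.86)]
diamond_clip [([0.6337, -0.0714, 0.1621], 0.59)]
square_clip [([0.6157, -0.299, 0.3212], 0.59)]
wash [([0.5995, 0.0445, 0.0007], 0.61)]
puck [([0.5149, 0.0873, -0.0029], 0.57), ([0.5407, -0.0106, -0.0013], 0.48)]
brass_weight [([0.54, -0.3307, -0.0009], 0.67)]
jar [([0.5161, 0.087, 0.0021], 0.81)]
```

View pics/side0.png

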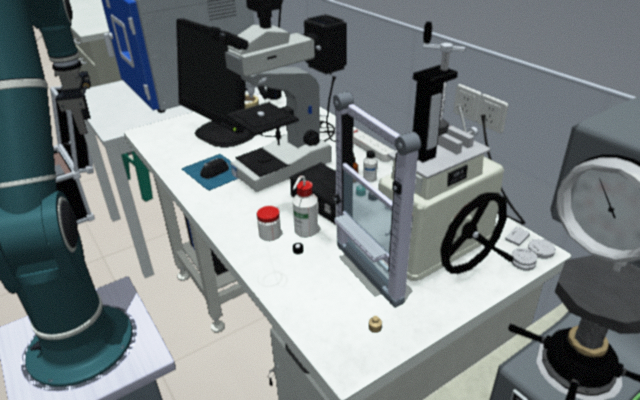

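View pics/top0.png

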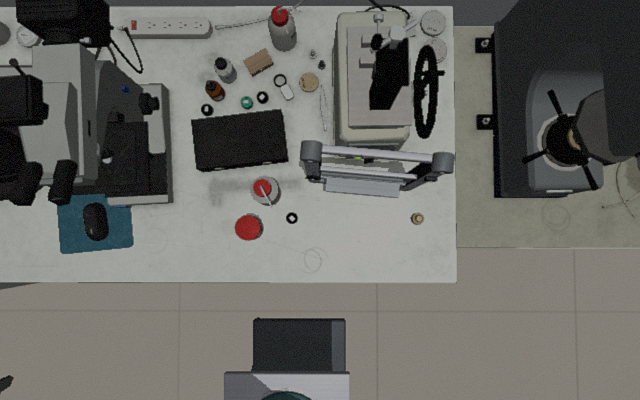

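Side view: guard with its lip low at about (365,240), diamond clip on the left post, square clip on the right post. Jar (268,222), wash bottle (305,210), puck (297,248), weight (375,324). Top view: lip runs from (325,185) to (400,195), so the guard is yawed a little.

The tool points straight down and rows only shift and twist it. I'll measure more exactly, then test how the arm moves.

Run:
```python
from plant import ctrl, viewer
import cv2, numpy as np
d=viewer.capture('side'); im=d['img'][:,:,::-1]
cv2.imwrite('pics/guard1.png',cv2.resize(im[85:315,320:440],None,fx=2.6*1,fy=2.6,interpolation=cv2.INTER_CUBIC))
cv2.imwrite('pics/left1.png',cv2.resize(im[0:220,0:200],None,fx=2.6,fy=2.6,interpolation=cv2.INTER_CUBIC))
```

Call:
drive_tool:
  rows:
    - [0,0,-0.04,0]
    - [0,0,-0.08,0]
    - [0,0,-0.12,0]
    - [0,0,-0.16,0]
    - [0,0,-0.2,0]
  claw: 0

```text
clock: 1.37
tool_pos: [0.2123, 0.6139, 0.4168]
eef_rot: [0.166, 0.986, 0.0, 0.0]
ft_force: [-0.6, 1.0, -0.1]
grip_width: 0.661
```

Run:
```python
from plant import ctrl
o=ctrl.get_obs(); print({k:(np.round(o[k],3).tolist() if 1 else 0) for k in ('clock','joint_pos','tool_pos','eef_rot')}) if 0 else print(o)
```

```text
{'clock': 1.3667, 'joint_pos': array([-1.28847385e+00,  3.50260223e-01, -1.32123758e-03,  1.32293323e+00,
        4.91243414e-04,  1.46798019e+00, -5.18995398e-02]), 'joint_velocities': array([-0.02653796, -0.13132395,  0.03530384, -0.84364046, -0.01325098,
        0.973747  ,  0.00951491]), 'joint_efforts': array([ 1.95696764e-01, -4.92650986e+01, -3.50720028e-02, -2.49183601e+01,
       -5.64181956e-02, -8.18923786e-01, -5.66587667e-03]), 'tool_pos': array([0.21229546, 0.6139358 , 0.4168195 ]), 'eef_rot': array([1.65697639e-01, 9.86176581e-01, 2.06257838e-04, 4.14994888e-05]), 'ft_force': array([-0.59474897,  1.00733768, -0.13143522]), 'wrist_torque': array([ 0.09852223, -0.05638682, -0.01995937]), 'grip_width': 0.6610983573500048}
```

View pics/guard1.png

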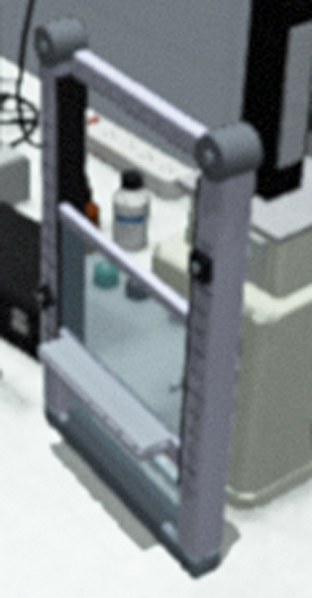

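View pics/left1.png

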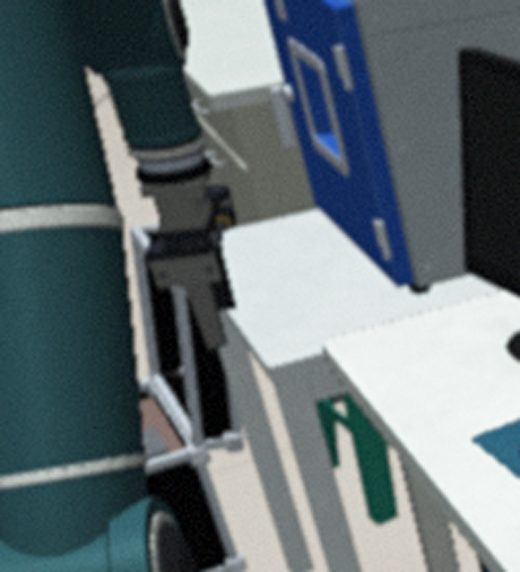

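The crop shows the lip with its free end near (150,445), the diamond clip at (43,293) and the square clip at (200,265). Wrist joint 6 nears its range as the tool rises. I'll see what the arm does at that limit, clear of everything.

Call:
drive_tool:
  rows:
    - [0,0,-0.04,0]
    - [0,0,-0.08,0]
    - [0,0,-0.12,0]
    - [0,0,-0.16,0]
    - [0,0,-0.2,0]

```text
clock: 1.78
tool_pos: [0.2086, 0.6116, 0.6012]
eef_rot: [0.163, 0.987, 0.012, -0.0]
ft_force: [-2.9, -4.5, -1.7]
grip_width: 0.297
```

Call:
drive_tool:
  rows:
    - [0,0,-0.04,0]
    - [0,0,-0.08,0]
    - [0,0,-0.12,0]
    - [0,0,-0.16,0]
    - [0,0,-0.2,0]

```text
clock: 2.2
tool_pos: [0.2005, 0.5814, 0.6373]
eef_rot: [0.165, 0.986, 0.036, 0.006]
ft_force: [-0.4, 0.1, -0.4]
grip_width: 0.008
```

Run:
```python
from plant import ctrl
o=ctrl.get_obs(); print(o['joint_pos'].round(3),o['tool_pos'],o['eef_rot'].round(3))
```

```text
[-1.464e+00  2.790e-01  2.590e-01  9.560e-01 -7.500e-02  1.841e+00
 -1.000e-03] [0.20054973 0.58143759 0.63726294] [0.165 0.986 0.036 0.006]
```

At the limit the tool tilts slightly (about 4°). I'll check whether a tilt persists in the next command.

Call:
drive_tool:
  rows:
    - [0,0,0.04,0]
    - [0,0,0.08,0]
    - [0,0,0.12,0]
    - [0,0,0.12,0]
    - [0,0,0.12,0]

```text
clock: 2.62
tool_pos: [0.2034, 0.5897, 0.516]
eef_rot: [0.165, 0.986, 0.034, 0.006]
ft_force: [0.7, 0.9, 0.4]
grip_width: 0.008
```

Run:
```python
from plant import ctrl
o=ctrl.get_obs(); print(o['joint_pos'].round(3),o['tool_pos'],o['eef_rot'].round(4))
```

```text
[-1.475  0.245  0.241  1.26  -0.058  1.573 -0.007] [0.20341074 0.58967323 0.51597116] [0.1653 0.9856 0.0341 0.0058]
```

A tilt reached at a joint limit is kept as the new commanded orientation. So I can lean the fingers forward in front of the guard, get the tips under the lip and lift its lower edge. First I'll carry the tool round to in front of the guard, up high.

```bash
cat > h.py <<'E'
from plant import ctrl, viewer, search_frame, pinpoint
import numpy as np
from scipy.spatial.transform import Rotation as Ro
def st():
    o=ctrl.get_obs(); R=Ro.from_quat(o['eef_rot']).as_matrix()
    print('t',round(o['clock'],2),'q',o['joint_pos'].round(3),'p',np.round(o['tool_pos'],4),'F',np.round(o['ft_force'],1),'w',round(o['grip_width'],2))
    z=R[:,2]; print('x',R[:,0].round(3),'y',R[:,1].round(3),'z',z.round(3),'tilt fwd deg',round(np.degrees(np.arctan2(z[0],-z[2])),1),'side',round(np.degrees(np.arctan2(z[1],-z[2])),1))
    return o,R
def w2t(R,d,n=1):
    s=R.T@np.array(d); print('tool shift',s.round(4),'per row/%d'%n,(s/n).round(4)); return s
E
python3 - <<'E'
from h import *
o,R=st()
w2t(R,np.array([.42,.0,.5])-o['tool_pos'],16)
E
```

```text
t 2.62 q [-1.475  0.245  0.241  1.26  -0.058  1.573 -0.007] p [0.2034 0.5897 0.516 ] F [0.7 0.9 0.4] w 0.01
x [-0.945  0.326 -0.   ] y [0.326 0.943 0.069] z [ 0.023  0.065 -0.998] tilt fwd deg 1.3 side 3.7
tool shift [-0.3971 -0.4867 -0.0176] per row/16 [-0.0248 -0.0304 -0.0011]
```

Call:
drive_tool:
  rows:
    - [-0.025,-0.03,0,0]
    - [-0.05,-0.06,0,0]
    - [-0.075,-0.09,0,0]
    - [-0.1,-0.12,0,0]
    - [-0.125,-0.15,0,0]

```text
clock: 3.03
tool_pos: [0.2748, 0.4076, 0.5113]
eef_rot: [0.166, 0.985, 0.04, 0.007]
ft_force: [-0.7, -0.6, 0.2]
grip_width: 0.003
```

Call:
drive_tool:
  rows:
    - [-0.025,-0.03,0,0]
    - [-0.05,-0.06,0,0]
    - [-0.075,-0.09,0,0]
    - [-0.1,-0.12,0,0]
    - [-0.125,-0.15,0,0]

```text
clock: 3.45
tool_pos: [0.3445, 0.2246, 0.5001]
eef_rot: [0.166, 0.985, 0.04, 0.008]
ft_force: [0.8, 0.3, 0.1]
grip_width: 0.004
```

Call:
drive_tool:
  rows:
    - [-0.025,-0.03,0,0]
    - [-0.05,-0.06,0,0]
    - [-0.075,-0.09,0,0]
    - [-0.1,-0.12,0,0]
    - [-0.125,-0.15,0,0]

```text
clock: 3.87
tool_pos: [0.4139, 0.0413, 0.4887]
eef_rot: [0.166, 0.985, 0.04, 0.009]
ft_force: [1.7, 0.7, 0.5]
grip_width: 0.005
```

Run:
```python
from h import *
o,R=st()
```

```text
t 3.87 q [-1.062 -0.273  0.737  1.752  0.122  1.54   0.896] p [0.4139 0.0413 0.4887] F [1.7 0.7 0.5] w 0.0
x [-0.944  0.329 -0.005] y [0.327 0.941 0.081] z [ 0.031  0.075 -0.997] tilt fwd deg 1.8 side 4.3
```

Call:
drive_tool:
  rows:
    - [0,0,-0.04,-0.1]
    - [0,0,-0.08,-0.2]
    - [0,0,-0.12,-0.26]
    - [0,0,-0.16,-0.26]
    - [0,0,-0.2,-0.26]

```text
clock: 4.28
tool_pos: [0.4033, 0.0357, 0.6338]
eef_rot: [0.035, 0.998, 0.037, 0.027]
ft_force: [-0.2, 0.3, 0.1]
grip_width: 0.003
```

Run:
```python
from h import *
o,R=st()
```

```text
t 4.28 q [-0.819 -0.204  0.539  1.428  0.053  1.815  1.23 ] p [0.4033 0.0357 0.6338] F [-0.2  0.3  0.1] w 0.0
x [-0.996  0.072 -0.051] y [0.068 0.995 0.075] z [ 0.056  0.071 -0.996] tilt fwd deg 3.2 side 4.1
```

Call:
drive_tool:
  rows:
    - [0,0,-0.04,0]
    - [0,0,-0.08,0]
    - [0,0,-0.12,0]
    - [0,0,-0.16,0]
    - [0,0,-0.2,0]

```text
clock: 4.7
tool_pos: [0.4045, 0.0323, 0.6693]
eef_rot: [0.039, 0.997, 0.038, 0.048]
ft_force: [-0.6, -0.5, 0.1]
grip_width: 0.011
```

Run:
```python
from h import *
o,R=st()
```

```text
t 4.7 q [-0.088 -0.13  -0.02   1.323 -0.066  1.842  1.363] p [0.4045 0.0323 0.6693] F [-0.6 -0.5  0.1] w 0.01
x [-0.992  0.081 -0.092] y [0.074 0.994 0.08 ] z [ 0.098  0.072 -0.993] tilt fwd deg 5.7 side 4.2
```

Call:
drive_tool:
  rows:
    - [0,0,-0.5,0]
    - [0,0,-0.5,0]
    - [0,0,-0.5,0]
    - [0,0,-0.5,0]
    - [0,0,-0.5,0]

```text
clock: 5.12
tool_pos: [0.4111, 0.0327, 0.69]
eef_rot: [0.039, 0.996, 0.042, 0.069]
ft_force: [0.6, 0.3, 1.0]
grip_width: 0.007
```

Run:
```python
from h import *
o,R=st()
```

```text
t 5.12 q [-0.101 -0.13  -0.008  1.279 -0.066  1.842  1.362] p [0.4111 0.0327 0.69  ] F [0.6 0.3 1. ] w 0.01
x [-0.987  0.083 -0.135] y [0.071 0.993 0.089] z [ 0.141  0.078 -0.987] tilt fwd deg 8.1 side 4.5
```

Call:
drive_tool:
  rows:
    - [-0.5,0,0,0]
    - [-0.5,0,0,0]
    - [-0.5,0,0,0]
    - [-0.5,0,0,0]
    - [-0.5,0,0,0]

```text
clock: 5.53
tool_pos: [0.613, 0.0178, 0.6844]
eef_rot: [0.039, 0.995, 0.043, 0.078]
ft_force: [0.7, -0.1, 0.8]
grip_width: 0.005
```

Run:
```python
from h import *
o,R=st()
```

```text
t 5.53 q [-0.06   0.254  0.023  0.882 -0.082  1.842  1.427] p [0.613  0.0178 0.6844] F [ 0.7 -0.1  0.8] w 0.0
x [-0.985  0.084 -0.152] y [0.07  0.993 0.091] z [ 0.159  0.079 -0.984] tilt fwd deg 9.2 side 4.6
```

Call:
drive_tool:
  rows:
    - [0,0,-0.5,0]

```text
clock: 5.62
tool_pos: [0.6123, 0.0161, 0.6833]
eef_rot: [0.04, 0.995, 0.043, 0.078]
ft_force: [2.3, 0.1, -5.8]
grip_width: 0.006
```

Call:
drive_tool:
  rows:
    - [0,0,-0.5,0]

```text
clock: 5.7
tool_pos: [0.5941, 0.0139, 0.7116]
eef_rot: [0.04, 0.993, 0.045, 0.1]
ft_force: [-1.1, -0.1, 1.5]
grip_width: 0.005
```

Call:
drive_tool:
  rows:
    - [0,0,-0.5,0]

```text
clock: 5.78
tool_pos: [0.5781, 0.0115, 0.7368]
eef_rot: [0.04, 0.991, 0.047, 0.122]
ft_force: [0.1, 0.4, 1.4]
grip_width: 0.003
```

Call:
drive_tool:
  rows:
    - [0,0,-0.5,0]

```text
clock: 5.87
tool_pos: [0.5634, 0.0093, 0.757]
eef_rot: [0.041, 0.988, 0.049, 0.139]
ft_force: [-0.3, -0.3, 1.2]
grip_width: 0.004
```

Run:
```python
from h import *
o,R=st()
```

```text
t 5.87 q [-0.038  0.134  0.01   0.877 -0.082  1.843  1.426] p [0.5634 0.0093 0.757 ] F [-0.3 -0.3  1.2] w 0.0
x [-0.958  0.094 -0.271] y [0.067 0.992 0.108] z [ 0.279  0.086 -0.956] tilt fwd deg 16.3 side 5.1
```

Call:
drive_tool:
  rows:
    - [0,0,-0.5,0]

```text
clock: 5.95
tool_pos: [0.549, 0.007, 0.7751]
eef_rot: [0.041, 0.986, 0.051, 0.155]
ft_force: [0.5, 0.2, 0.1]
grip_width: 0.002
```

Call:
drive_tool:
  rows:
    - [0,0,-0.5,0]

```text
clock: 6.03
tool_pos: [0.5346, 0.0049, 0.7921]
eef_rot: [0.042, 0.983, 0.052, 0.171]
ft_force: [0.1, -0.0, -0.1]
grip_width: 0.001
```

Call:
drive_tool:
  rows:
    - [0,0,-0.5,0]

```text
clock: 6.12
tool_pos: [0.5198, 0.0027, 0.8086]
eef_rot: [0.042, 0.98, 0.054, 0.186]
ft_force: [-0.4, -0.3, 0.2]
grip_width: 0.006
```

Call:
drive_tool:
  rows:
    - [0,0,-0.5,0]

```text
clock: 6.2
tool_pos: [0.5045, 0.0005, 0.8245]
eef_rot: [0.042, 0.977, 0.055, 0.202]
ft_force: [0.3, 0.3, -0.7]
grip_width: 0.003
```

Run:
```python
from h import *
o,R=st()
for c in ('side','top'):
    viewer.capture(c)
    for n in ('lip_mid','diamond_clip','square_clip','puck','brass_weight','jar','wash'):
        print(c,n,[([round(float(v),4) for v in r['at']],round(r['confidence'],2)) for r in pinpoint(c,n)][:2])
# lip standoff pt: guard yaw -0.072
w2t(R,np.array([.43,-.17,.35])-o['tool_pos'],10)
```

```text
t 6.2 q [ 0.024  0.015 -0.035  0.87  -0.09   1.842  1.431] p [5.045e-01 5.000e-04 8.245e-01] F [ 0.3  0.3 -0.7] w 0.0
x [-0.915  0.105 -0.389] y [0.06  0.99  0.125] z [ 0.399  0.091 -0.913] tilt fwd deg 23.6 side 5.7
side lip_mid [([0.5966, -0.1812, 0.1251], 0.88)]
side diamond_clip [([0.6327, -0.0688, 0.1615], 0.4)]
side square_clip []
side puck [([0.5446, -0.0149, -0.0007], 0.63)]
side brass_weight [([0.5379, -0.3337, -0.001], 0.7)]
side jar [([0.5176, 0.0933, -0.0035], 0.86)]
side wash [([0.5954, 0.0429, 0.0028], 0.87)]
top lip_mid [([0.597, -0.1803, 0.1242], 0.7), ([0.6404, -0.1904, -0.0025], 0.49)]
top diamond_clip [([0.6331, -0.0746, 0.1629], 0.63)]
top square_clip [([0.6398, -0.1868, 0.0017], 0.66), ([0.6144, -0.2963, 0.3206], 0.5)]
top puck [([0.5444, -0.0115, 0.0006], 0.64)]
top brass_weight [([0.5415, -0.3295, 0.0009], 0.52)]
top jar [([0.5149, 0.0881, 0.0005], 0.6), ([0.5408, -0.3272, 0.003], 0.2)]
top wash []
tool shift [ 0.2349 -0.2329  0.3878] per row/10 [ 0.0235 -0.0233  0.0388]
```

Call:
drive_tool:
  rows:
    - [0.018,-0.018,0.03,0]
    - [0.036,-0.036,0.06,0]
    - [0.054,-0.054,0.09,0]
    - [0.072,-0.072,0.12,0]
    - [0.09,-0.09,0.15,0]

```text
clock: 7.42
tool_pos: [0.476, -0.0676, 0.6395]
eef_rot: [0.044, 0.977, 0.055, 0.202]
ft_force: [1.1, -0.0, 0.1]
grip_width: 0.005
```

Call:
drive_tool:
  rows:
    - [0.018,-0.018,0.03,0]
    - [0.036,-0.036,0.06,0]
    - [0.054,-0.054,0.09,0]
    - [0.072,-0.072,0.12,0]
    - [0.09,-0.09,0.15,0]

```text
clock: 7.83
tool_pos: [0.448, -0.1334, 0.4565]
eef_rot: [0.044, 0.977, 0.055, 0.202]
ft_force: [0.2, -0.8, -1.1]
grip_width: 0.004
```

Run:
```python
from h import *
o,R=st()
w2t(R,np.array([.50,-.17,.2])-o['tool_pos'],8)
```

```text
t 7.83 q [ 0.17  -0.24   0.167  1.922 -0.202  1.102  1.88 ] p [ 0.448  -0.1334  0.4565] F [ 0.2 -0.8 -1.1] w 0.0
x [-0.914  0.108 -0.39 ] y [0.064 0.99  0.125] z [ 0.4    0.09  -0.912] tilt fwd deg 23.7 side 5.6
tool shift [ 0.0486 -0.0651  0.2515] per row/8 [ 0.0061 -0.0081  0.0314]
```

Call:
drive_tool:
  rows:
    - [0.008,-0.01,0.04,0]
    - [0.016,-0.02,0.08,0]
    - [0.024,-0.03,0.12,0]
    - [0.032,-0.04,0.16,0]
    - [0.04,-0.05,0.2,0]

```text
clock: 8.25
tool_pos: [0.4885, -0.1602, 0.254]
eef_rot: [0.044, 0.977, 0.055, 0.203]
ft_force: [1.3, 0.2, -0.1]
grip_width: 0.008
```

Run:
```python
from h import *
import cv2
o,R=st()
d=viewer.capture('side'); im=d['img'][:,:,::-1]
cv2.imwrite('pics/s2.png',cv2.resize(im[60:340,220:460],None,fx=2,fy=2,interpolation=cv2.INTER_CUBIC))
w2t(R,np.array([.53,-.17,.085])-o['tool_pos'],8)
```

```text
t 8.25 q [ 0.156  0.017  0.255  2.167 -0.417  0.652  2.185] p [ 0.4885 -0.1602  0.254 ] F [ 1.3  0.2 -0.1] w 0.01
x [-0.914  0.108 -0.391] y [0.064 0.99  0.125] z [ 0.4    0.089 -0.912] tilt fwd deg 23.7 side 5.6
tool shift [ 0.0271 -0.0281  0.1698] per row/8 [ 0.0034 -0.0035  0.0212]
```

View pics/s2.png

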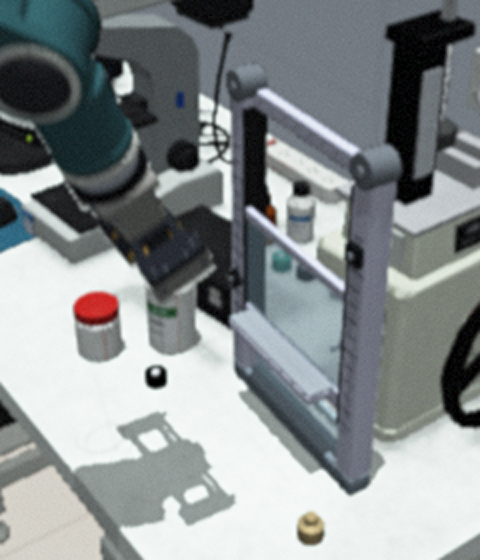

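The gripper leans toward the guard at about (170,250), above the puck and jar. Weight, jar, wash bottle and puck are all clear. I'll descend in front of the lip.

Call:
drive_tool:
  rows:
    - [0.005,-0.005,0.036,0]
    - [0.01,-0.01,0.072,0]
    - [0.015,-0.015,0.108,0]
    - [0.02,-0.02,0.144,0]
    - [0.027,-0.027,0.175,0]

```text
clock: 8.72
tool_pos: [0.5334, -0.1668, 0.0809]
eef_rot: [0.043, 0.977, 0.056, 0.202]
ft_force: [0.6, 0.1, 0.1]
grip_width: 0.006
```

Run:
```python
from h import *
import cv2
o,R=st()
d=viewer.capture('side'); im=d['img'][:,:,::-1]
cv2.imwrite('pics/s3.png',cv2.resize(im[100:320,260:460],None,fx=2.7,fy=2.7,interpolation=cv2.INTER_CUBIC))
d=viewer.capture('top'); im=d['img'][:,:,::-1]
cv2.imwrite('pics/t3.png',cv2.resize(im[120:280,220:460],None,fx=3,fy=3,interpolation=cv2.INTER_CUBIC))
w2t(R,np.array([.597,-.17,.075])-o['tool_pos'],8)
```

```text
t 8.72 q [ 0.332  0.396  0.057  2.203 -0.956  0.318  2.749] p [ 0.5334 -0.1668  0.0809] F [0.6 0.1 0.1] w 0.01
x [-0.914  0.106 -0.39 ] y [0.061 0.99  0.126] z [ 0.4    0.091 -0.912] tilt fwd deg 23.7 side 5.7
tool shift [-0.0562 -0.      0.0305] per row/8 [-0.007  -0.      0.0038]
```

View pics/s3.png

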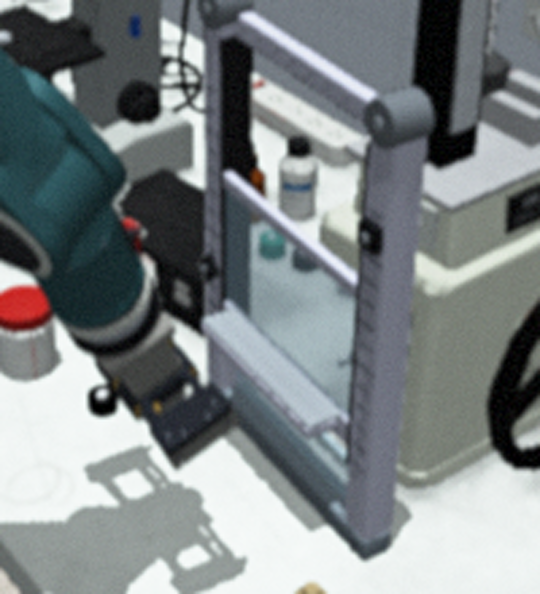

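View pics/t3.png

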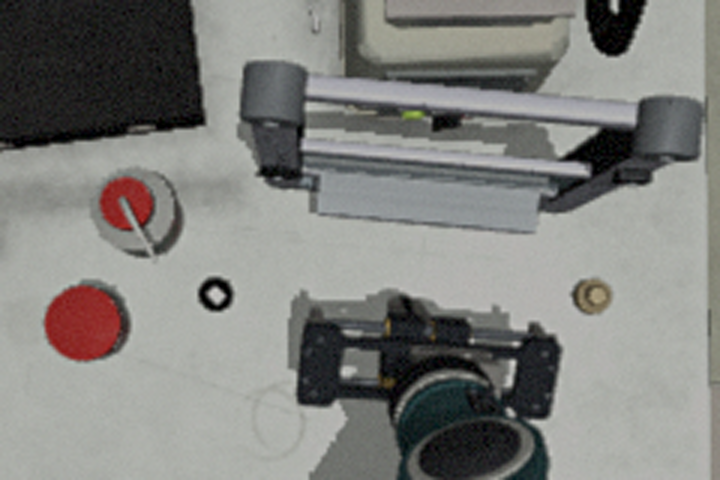

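Top view: gripper at (430,340), squarely in front of the lip (320–540, 215), puck (215,295) and weight (593,295) clear. Tips are about 60 mm short of the lip and below its underside. I'll move forward under the lip.

Call:
drive_tool:
  rows:
    - [-0.01,0,0.006,0]
    - [-0.02,0,0.012,0]
    - [-0.03,0,0.018,0]
    - [-0.04,0,0.024,0]
    - [-0.046,0,0.027,0]

```text
clock: 9.23
tool_pos: [0.5881, -0.17, 0.0772]
eef_rot: [0.043, 0.977, 0.055, 0.204]
ft_force: [-0.1, -0.2, 0.0]
grip_width: -0.0
```

Run:
```python
from h import *
import cv2
o,R=st()
d=viewer.capture('side'); im=d['img'][:,:,::-1]
cv2.imwrite('pics/s4.png',cv2.resize(im[160:310,300:430],None,fx=3.9,fy=3.9,interpolation=cv2.INTER_CUBIC))
w2t(R,[.01,0,0]); w2t(R,[0,0,.01])
```

```text
t 9.23 q [ 0.259  0.466  0.105  2.093 -0.909  0.344  2.657] p [ 0.5881 -0.17    0.0772] F [-0.1 -0.2  0. ] w -0.0
x [-0.913  0.106 -0.393] y [0.061 0.99  0.124] z [ 0.403  0.09  -0.911] tilt fwd deg 23.9 side 5.6
tool shift [-0.0091  0.0006  0.004 ] per row/1 [-0.0091  0.0006  0.004 ]
tool shift [-0.0039  0.0012 -0.0091] per row/1 [-0.0039  0.0012 -0.0091]
```

View pics/s4.png

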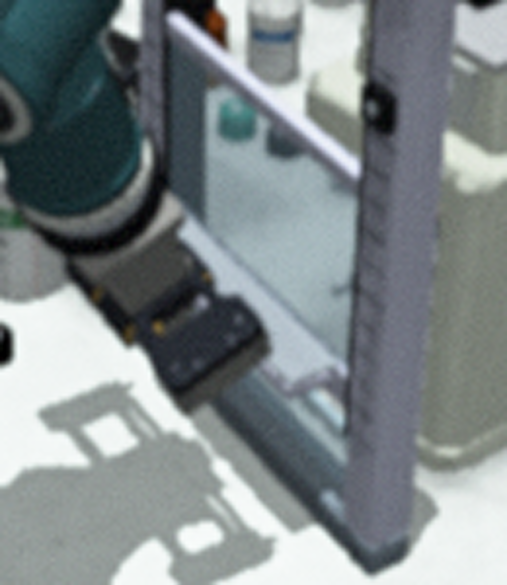

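No contact yet: the gripper covers the left part of the lip, and the lip's right end shows at (300,380). I'll go on forward in small steps.

Call:
drive_tool:
  rows:
    - [-0.005,0,0.002,0]
    - [-0.01,0,0.004,0]
    - [-0.01,0,0.004,0]

```text
clock: 9.53
tool_pos: [0.5966, -0.1709, 0.0756]
eef_rot: [0.044, 0.977, 0.055, 0.202]
ft_force: [0.4, -0.5, 0.1]
grip_width: 0.003
```

Call:
drive_tool:
  rows:
    - [-0.003,0,0.001,0]
    - [-0.006,0,0.003,0]
    - [-0.006,0,0.003,0]

```text
clock: 9.78
tool_pos: [0.601, -0.1714, 0.0739]
eef_rot: [0.044, 0.977, 0.056, 0.201]
ft_force: [-3.7, 1.0, 1.2]
grip_width: 0.004
```

Light contact (-3.7 N). Now I'll lift, slowly.

Call:
drive_tool:
  rows:
    - [-0.001,0,-0.002,0]
    - [-0.002,0,-0.005,0]
    - [-0.004,0.001,-0.009,0]
    - [-0.004,0.001,-0.009,0]

```text
clock: 10.12
tool_pos: [0.6007, -0.1715, 0.0843]
eef_rot: [0.044, 0.977, 0.056, 0.2]
ft_force: [-7.5, 0.5, -1.9]
grip_width: 0.006
```

Run:
```python
from h import *
import cv2
o,R=st()
for c in ('side','top'):
    d=viewer.capture(c); im=d['img'][:,:,::-1]
    for n in ('lip_mid','diamond_clip'):
        print(c,n,[([round(float(v),4) for v in r['at']],round(r['confidence'],2)) for r in pinpoint(c,n)][:2])
    cv2.imwrite('pics/%s5.png'%c,cv2.resize(im[160:310,300:430] if c=='side' else im[150:230,290:460],None,fx=3.9,fy=3.9,interpolation=cv2.INTER_CUBIC))
```

```text
t 10.12 q [ 0.218  0.47   0.149  2.06  -0.868  0.38   2.598] p [ 0.6007 -0.1715  0.0843] F [-7.5  0.5 -1.9] w 0.01
x [-0.916  0.108 -0.387] y [0.063 0.99  0.126] z [ 0.397  0.091 -0.913] tilt fwd deg 23.5 side 5.7
side lip_mid [([0.5957, -0.1866, 0.1355], 0.84)]
side diamond_clip []
top lip_mid [([0.5918, -0.1801, 0.1308], 0.91)]
top diamond_clip [([0.6146, -0.2966, 0.3195], 0.51), ([0.6347, -0.0716, 0.1579], 0.48)]
```

View pics/side5.png

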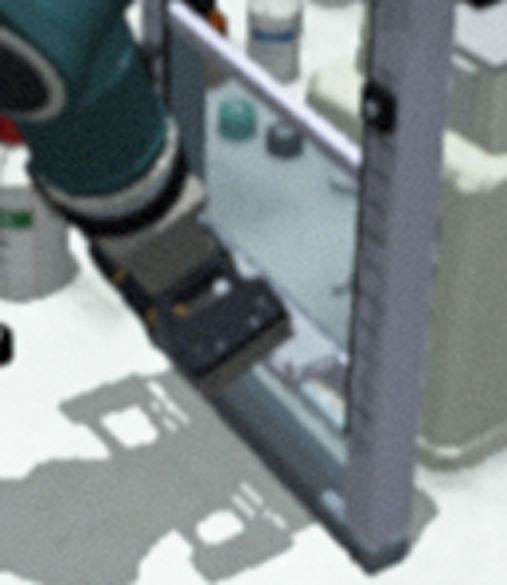

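View pics/top5.png

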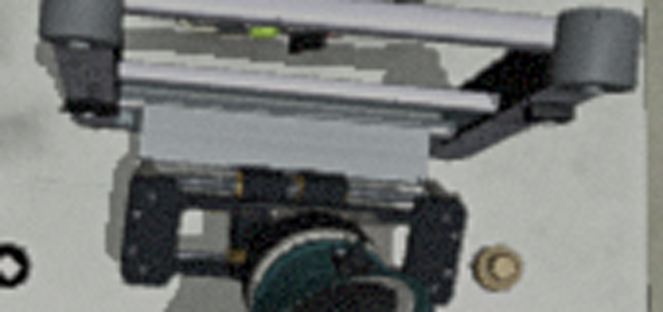

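The lip is rising with the fingers: it measured about 0.125 at first and 0.133 now. I'll measure the diamond and lip heights with my own geometry to set the remaining travel.

Run:
```python
from h import *
import cv2
d=viewer.capture('side'); 
K,R,t=d['K'],d['R'],d['t']
im=cv2.imread('pics/side0.png')
cv2.imwrite('pics/dia.png',cv2.resize(im[180:215,322:352],None,fx=16,fy=16,interpolation=cv2.INTER_CUBIC))
yaw=-0.072; n=np.array([np.cos(yaw),np.sin(yaw),0])
C=-R.T@t
# plane through clip front face: clip pinpoints (0.632,-.070) on back face plane; front 8mm nearer
p0=np.array([.6325,-.0705,0])-n*0.008
for uv in ((336.5,197.7),(336.5,196.7),(336.5,198.7)):
    r=R.T@np.linalg.inv(K)@np.array([*uv,1]); s=n@(p0-C)/(n@r); print(uv,(C+s*r).round(4))
d=viewer.capture('top'); K,R,t=d['K'],d['R'],d['t']
v,u=np.mgrid[150:200,300:440]; z=d['z_map'][150:200,300:440]
P=(np.stack([u,v,np.ones_like(u)],-1)@np.linalg.inv(K).T)*z[...,None]
W=(P-t)@R
yy=-.18
g=np.array([.597,-.181,0]); loc=W-g; xl=loc@n; yl=loc@np.array([-n[1],n[0],0])
m=(abs(yl)<.08)&(xl>.005)&(xl<.026)&(W[...,2]>.05)&(W[...,2]<.25)
print('lip top z',np.percentile(W[m][:,2],[10,30,50,70,90]).round(4),m.sum())
m=(abs(yl-.113)<.02)&(xl>.015)&(xl<.034)&(W[...,2]>.1)
print('near diamond',W[m].round(3)[:20].tolist())
```

```text
(336.5, 197.7) [ 0.6237 -0.0809  0.174 ]
(336.5, 196.7) [ 0.6237 -0.0809  0.1769]
(336.5, 198.7) [ 0.6237 -0.0808  0.171 ]
lip top z [0.1369 0.1387 0.1398 0.1408 0.1424] 633
near diamond [[0.64, -0.053, 0.417], [0.639, -0.055, 0.423], [0.639, -0.057, 0.423], [0.639, -0.058, 0.426], [0.639, -0.06, 0.427], [0.639, -0.062, 0.427], [0.639, -0.064, 0.427], [0.638, -0.065, 0.43], [0.638, -0.067, 0.432], [0.638, -0.069, 0.431], [0.638, -0.071, 0.431], [0.638, -0.072, 0.431], [0.638, -0.074, 0.431], [0.638, -0.076, 0.431], [0.638, -0.077, 0.43], [0.638, -0.079, 0.429], [0.638, -0.053, 0.417], [0.637, -0.055, 0.422], [0.638, -0.057, 0.422], [0.637, -0.058, 0.427]]
```

View pics/dia.png

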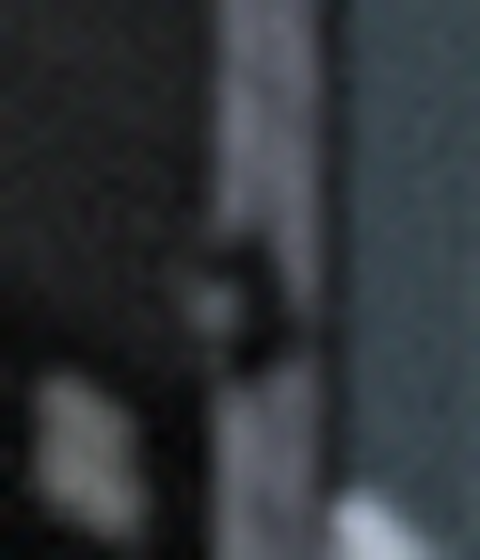

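Run:
```python
from h import *
import cv2
d=viewer.capture('side'); K,R,t=d['K'],d['R'],d['t']
C=-R.T@t
for uv in ((335.1,199.1),(335.6,199.1),(334.6,199.1)):
    r=R.T@np.linalg.inv(K)@np.array([*uv,1])
    for y in (-.068,-.071,-.074):
        s=(y-C[1])/r[1]; print(uv,(C+s*r).round(4))
d=viewer.capture('top'); K,R,t=d['K'],d['R'],d['t']
yaw=-.072;n=np.array([np.cos(yaw),np.sin(yaw),0])
v,u=np.mgrid[150:200,295:330]; z=d['z_map'][150:200,295:330]
P=(np.stack([u,v,np.ones_like(u)],-1)@np.linalg.inv(K).T)*z[...,None]
W=(P-t)@R
loc=W-np.array([.597,-.181,0]); xl=loc@n; yl=loc@np.array([-n[1],n[0],0])
m=(W[...,2]>.13)&(W[...,2]<.22)&(yl>.088)&(yl<.14)&(xl<.035)
for a in np.argwhere(m): print(a+[150,295],xl[tuple(a)].round(4),yl[tuple(a)].round(4),W[tuple(a)].round(4), d['img'][a[0]+150,a[1]+295])
```

```text
(335.1, 199.1) [ 0.6286 -0.068   0.1609]
(335.1, 199.1) [ 0.6265 -0.071   0.1634]
(335.1, 199.1) [ 0.6244 -0.074   0.1659]
(335.6, 199.1) [ 0.6301 -0.068   0.1603]
(335.6, 199.1) [ 0.628  -0.071   0.1628]
(335.6, 199.1) [ 0.6259 -0.074   0.1653]
(334.6, 199.1) [ 0.6271 -0.068   0.1615]
(334.6, 199.1) [ 0.625 -0.071  0.164]
(334.6, 199.1) [ 0.6229 -0.074   0.1664]
[172 307] 0.0274 0.1247 [ 0.6333 -0.0586  0.2136] [63 61 67]
[172 308] 0.0276 0.1225 [ 0.6333 -0.0608  0.2135] [69 70 72]
[172 321] 0.0304 0.0948 [ 0.6342 -0.0886  0.2067] [88 92 91]
[172 322] 0.0305 0.0926 [ 0.6341 -0.0908  0.2075] [111 117 113]
[172 323] 0.0304 0.0905 [ 0.6338 -0.0929  0.2098] [112 117 116]
[172 324] 0.0302 0.0883 [ 0.6335 -0.0951  0.2121] [101 108 107]
[173 307] 0.0277 0.1253 [ 0.6336 -0.058   0.1929] [62 65 66]
[173 308] 0.0268 0.1228 [ 0.6326 -0.0604  0.2015] [74 76 81]
[173 309] 0.0271 0.1207 [ 0.6327 -0.0626  0.2001] [72 75 81]
[173 310] 0.0274 0.1186 [ 0.6328 -0.0647  0.1996] [67 70 76]
[173 311] 0.0271 0.1163 [ 0.6324 -0.067   0.2033] [72 73 77]
[173 312] 0.0271 0.1141 [ 0.6323 -0.0692  0.2042] [57 
[... 5539 characters left out ...]
8 -0.0796  0.1642] [14 14 22]
[178 318] 0.0213 0.101 [ 0.6255 -0.0818  0.1663] [16 20 21]
[178 319] 0.022 0.0988 [ 0.626  -0.084   0.1619] [23 22 17]
[179 311] 0.0183 0.1166 [ 0.6237 -0.0661  0.1627] [81 85 86]
[179 312] 0.0186 0.1143 [ 0.6238 -0.0683  0.1615] [116 119 122]
[179 313] 0.0187 0.1121 [ 0.6237 -0.0706  0.1624] [91 97 98]
[179 314] 0.0191 0.1099 [ 0.624  -0.0728  0.1595] [45 48 52]
[179 315] 0.019 0.1076 [ 0.6237 -0.0751  0.1625] [23 24 19]
[179 316] 0.0191 0.1053 [ 0.6236 -0.0773  0.1634] [15 18 19]
[179 317] 0.0192 0.1031 [ 0.6236 -0.0796  0.1635] [22 22 23]
[179 318] 0.0194 0.1009 [ 0.6236 -0.0818  0.1632] [28 29 28]
[179 319] 0.0197 0.0986 [ 0.6238 -0.084   0.1619] [42 43 41]
```

Same-camera depth: diamond centre about 0.161 (roof peak 0.175, side points 0.161–0.162), lip mid 0.132. The remaining lift is about 29 mm, so I'll do 24 mm and measure again.

Call:
drive_tool:
  rows:
    - [-0.002,0.001,-0.0045,0]
    - [-0.004,0.001,-0.009,0]
    - [-0.006,0.002,-0.0135,0]
    - [-0.008,0.003,-0.018,0]
    - [-0.0094,0.003,-0.0218,0]

```text
clock: 11.03
tool_pos: [0.6005, -0.1714, 0.108]
eef_rot: [0.044, 0.977, 0.056, 0.2]
ft_force: [-5.8, 0.9, -3.7]
grip_width: 0.004
```

Call:
drive_tool:
  rows:
    - [0,0,0,0]
    - [0,0,0,0]

```text
clock: 11.2
tool_pos: [0.6007, -0.1714, 0.1085]
eef_rot: [0.044, 0.977, 0.056, 0.201]
ft_force: [-10.0, 0.6, 2.2]
grip_width: 0.005
```

```bash
cat > lip.py <<'E'
from h import *
import cv2
def lip(tag):
    st()
    zs=[]
    yaw=-.072;n=np.array([np.cos(yaw),np.sin(yaw),0])
    for c in ('side','top'):
        d=viewer.capture(c); im=d['img'][:,:,::-1]
        for q in ('lip_mid','diamond_clip'):
            print(c,q,[([round(float(v),4) for v in r['at']],round(r['confidence'],2)) for r in pinpoint(c,q)][:2])
        cv2.imwrite('pics/%s%s.png'%(c,tag),cv2.resize(im[100:310,280:440] if c=='side' else im[150:230,290:460],None,fx=2.8,fy=2.8,interpolation=cv2.INTER_CUBIC))
    K,R,t=d['K'],d['R'],d['t']
    v,u=np.mgrid[150:210,295:440]; z=d['z_map'][150:210,295:440]
    W=((np.stack([u,v,np.ones_like(u)],-1)@np.linalg.inv(K).T)*z[...,None]-t)@R
    loc=W-np.array([.597,-.181,0]); xl=loc@n; yl=loc@np.array([-n[1],n[0],0])
    m=(abs(yl)<.08)&(xl>.005)&(xl<.026)&(W[...,2]>.05)&(W[...,2]<.25)
    print('lip mid z',(np.percentile(W[m][:,2],[10,30,50,70,90])-.008).round(4),m.sum())
    m=(abs(yl-.111)<.003)&(xl>.017)&(xl<.026)&(W[...,2]>.12)&(W[...,2]<.25)
    print('diamond mid via peak',(np.percentile(W[m][:,2],[30,50,70])-.0145).round(4),m.sum())
E
python3 -c "
from lip import *
lip('6')"
```

```text
t 11.2 q [ 0.174  0.429  0.202  2.053 -0.811  0.426  2.532] p [ 0.6007 -0.1714  0.1085] F [-10.    0.6   2.2] w 0.01
x [-0.916  0.108 -0.387] y [0.063 0.99  0.126] z [ 0.397  0.091 -0.913] tilt fwd deg 23.5 side 5.7
side lip_mid [([0.5982, -0.1847, 0.1569], 0.96)]
side diamond_clip [([0.6398, -0.178, 0.0029], 0.23)]
top lip_mid [([0.5955, -0.1806, 0.1554], 0.77)]
top diamond_clip [([0.6339, -0.0689, 0.1604], 0.44)]
lip mid z [0.1534 0.1551 0.1562 0.1573 0.1588] 669
diamond mid via peak [0.1528 0.1562 0.1601] 8
```

View pics/side6.png

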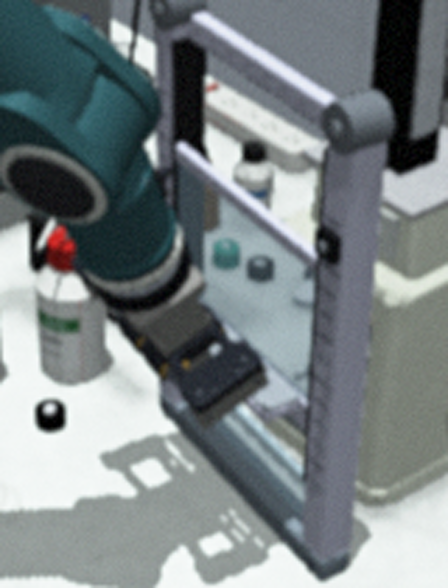

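Lip mid is at 0.156 and the diamond at about 0.1615. I'll lift 5.5 mm more, then back straight off.

Call:
drive_tool:
  rows:
    - [-0.001,0,-0.0025,0]
    - [-0.002,0.001,-0.005,0]
    - [-0.002,0.001,-0.005,0]
    - [-0.002,0.001,-0.005,0]
    - [-0.002,0.001,-0.005,0]

```text
clock: 11.92
tool_pos: [0.6007, -0.1714, 0.1138]
eef_rot: [0.044, 0.977, 0.056, 0.201]
ft_force: [-7.9, -0.6, -1.3]
grip_width: 0.003
```

```bash
python3 -c "
from lip import *
lip('7')"
```

```text
t 11.92 q [ 0.165  0.42   0.213  2.051 -0.798  0.436  2.517] p [ 0.6007 -0.1714  0.1138] F [-7.9 -0.6 -1.3] w 0.0
x [-0.916  0.108 -0.387] y [0.064 0.99  0.126] z [ 0.397  0.091 -0.913] tilt fwd deg 23.5 side 5.7
side lip_mid [([0.5949, -0.183, 0.1636], 0.62)]
side diamond_clip []
top lip_mid [([0.5961, -0.18, 0.1603], 0.81)]
top diamond_clip [([0.6335, -0.0707, 0.1636], 0.38)]
lip mid z [0.1586 0.1602 0.1612 0.1622 0.1639] 671
diamond mid via peak [0.1603 0.1606 0.1609] 8
```

Lip 0.161 (side and top estimates 0.160–0.164), diamond 0.161–0.1625: level. Backing off horizontally.

Call:
drive_tool:
  rows:
    - [0.005,0,-0.002,0]
    - [0.014,-0.001,-0.006,0]
    - [0.027,-0.002,-0.012,0]
    - [0.045,-0.003,-0.02,0]
    - [0.064,-0.004,-0.028,0]

```text
clock: 12.63
tool_pos: [0.5329, -0.1712, 0.1156]
eef_rot: [0.044, 0.977, 0.055, 0.203]
ft_force: [-0.5, -0.7, -1.2]
grip_width: 0.005
```

Call:
drive_tool:
  rows:
    - [0.015,0,-0.025,0]
    - [0.03,0,-0.055,0]
    - [0.045,0,-0.085,0]
    - [0.06,0,-0.115,0]
    - [0.06,0,-0.115,0]

```text
clock: 13.05
tool_pos: [0.4303, -0.1764, 0.2004]
eef_rot: [0.045, 0.976, 0.054, 0.206]
ft_force: [0.3, -0.2, -0.0]
grip_width: 0.006
```

```bash
python3 -c "
from lip import *
lip('8')
for c in ('side','top'):
    viewer.capture(c)
    for n in ('puck','brass_weight','jar','wash'):
        print(c,n,[([round(float(v),4) for v in r['at']],round(r['confidence'],2)) for r in pinpoint(c,n)][:1])
d=viewer.capture('side'); cv2.imwrite('pics/full8.png',cv2.resize(d['img'][90:310,300:440,::-1],None,fx=2.7,fy=2.7,interpolation=cv2.INTER_CUBIC))
"
```

```text
t 13.05 q [ 0.217  0.017  0.302  2.316 -0.568  0.553  2.446] p [ 0.4303 -0.1764  0.2004] F [ 0.3 -0.2 -0. ] w 0.01
x [-0.911  0.111 -0.397] y [0.066 0.99  0.124] z [ 0.407  0.087 -0.909] tilt fwd deg 24.1 side 5.5
side lip_mid [([0.5928, -0.1829, 0.1627], 0.6)]
side diamond_clip [([0.5969, 0.0435, 0.0003], 0.73), ([0.6312, -0.0719, 0.163], 0.53)]
top lip_mid [([0.5945, -0.1816, 0.1595], 0.69), ([0.5168, 0.091, 0.0002], 0.66)]
top diamond_clip [([0.6319, -0.0716, 0.1629], 0.49)]
lip mid z [0.1587 0.1602 0.1612 0.1622 0.1638] 671
diamond mid via peak [0.156  0.1584 0.1602] 8
side puck [([0.5447, -0.014, -0.0006], 0.66)]
side brass_weight []
side jar [([0.517, 0.0934, 0.0011], 0.6)]
side wash [([0.5959, 0.0407, -0.0026], 0.93)]
top puck [([0.5443, -0.0122, 0.0011], 0.45)]
top brass_weight []
top jar [([0.5181, 0.0877, 0.0005], 0.74)]
top wash [([0.5989, 0.0412, 0.0008], 0.9)]
```

View pics/full8.png

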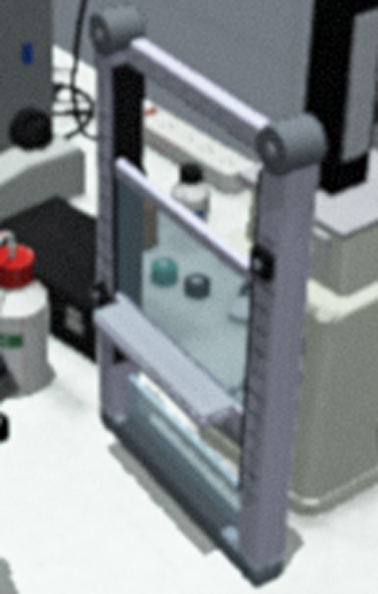

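The lip now sits beside the diamond clip at (97,293), well under the square clip at (262,265), and the arm is clear. The weight wasn't detected this time, so I'll check the top view.

View pics/top8.png

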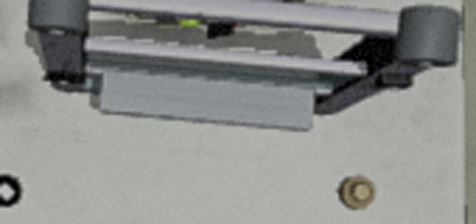

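The weight is at (357,192) in the crop, which is (417,218) in the full image, the same pixel as at the start. Handing in.

```bash
python3 -c "
from plant import ctrl
print(ctrl.job_done()); print(ctrl.get_obs()['clock'])"
```

```text
the job is handed in; nothing more can be done
None
the job is handed in; nothing more can be done
```

The sash is lifted so its lip is level with the diamond clip, and the job was handed in at about 13.5 s of the 40 s allowed. `job_done()` gives no verdict, so the result rests on my own checks below.

**How it was done:** The moves could only shift the tool and twist it, and it started pointing straight down. I drove wrist joint 6 against its range limit, high up and clear of everything, which leaned the fingers about 24° toward the guard. I then put the closed fingertips under the lip's lower front edge, lifted about 37 mm in three short pushes, and backed straight off.

**Last checks:**

| Check | Result |
|---|---|
| Lip mid height, by depth | 0.161 m, unchanged after backing off |
| Lip mid height, by networks | 0.160–0.163 m |
| Diamond clip, network average | about 0.162 m |
| Diamond clip, last top-depth estimate | 0.158 m (earlier ones 0.156–0.161; only 8 pixels, noisy) |
| Square clip | about 0.32 m, never approached |
| Force while pushing | about 10 N at most |
| Force after backing off | about zero, tool clear of the guard |

- **Worst disagreement:** the lip and diamond estimates differ by about 5 mm at most, inside the 8 mm tolerance.
- **Bystanders:** the puck, jar and wash bottle read within about 4 mm of their starting places. The networks missed the brass weight at the end, but in the top picture it sits at its starting pixel.
- **Pinching:** I could not measure whether the upper part of the lip was touched. With the fingers leaning that way, contact should have been on the lower edge only.

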